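Find the under-cured silicone pad with the hardness tester and scrap it

TASK

One of the three silicone putty test pads has not cured. Take the hardness tester from its rest and press it, upright and gently (about 10 N, never hard), on the round test spot in the middle of a pad until its foot sits flat, holding it there for a second to see how far the pin sinks; when you have found the under-cured pad in this way, stand the tester back in its rest, lay that pad in the scrap tray and leave the two good pads and everything else where they are.

Things in the scene. Friction and masses are not known exactly. Their poses are not given: they have to be found in the camera images.
- tester: hand hardness tester, 170 g, standing upright in its rest: round steel foot 18 mm across with the sprung pin below it, neck 15 mm, collar 35 mm across from 22 to 31 mm above the foot's face, then a ribbed round barrel 30 mm across up to 96 mm, button up to 99 mm, and a dial in front. Origin at the centre of the foot's flat face; z up along the barrel; the dial is on the -x side.
- tester_grip (a point): point on the barrel's axis, 64 mm above the foot's face, where it is best held: grip from above with the fingers on the +y and -y sides of the barrel (30 mm across), clear of the dial, anywhere from 42 to 90 mm above the foot's face
- tester_dial (a point): centre of the dial's white face, 29 mm in front (-x) of the barrel's axis and 62 mm above the foot's face; black casing 44 mm across, from 20 to 29 mm in front of the axis. Needle at 7 o'clock while the pin is out; it turns clockwise 0.55 rad for each mm the pin is pushed in; a graduation every 0.5 mm.
- tester_foot (a point): centre of the tester's flat foot face (same point as the origin of tester)
- tester_pin (a joint): how far the pin (3.6 mm thick, round end) is pushed back into the tester, in m: 0 = out, 8 mm below the foot's face; 0.008 = level with it. Spring 0.6 N plus 0.6 N per mm. With the foot flat on a pad the pin has sunk in by 8 mm minus this: it reads under 0.003 on the under-cured pad (1 to 2 N on the pin), 0.005 to 0.007 on a cured one (4 to 5 N).
- rest: the tester's rest, fixed: dark steel base 80 mm across, 8 mm high, and a black post 47 mm across, 42 mm high, with an upright bore 23 mm wide down to 8 mm above the worktop. Origin on the worktop under the bore. The tester's collar sits on the post's rim, so that its foot's face hangs 20 mm above the worktop.
- rest_bore (a point): centre of the bore's mouth, 42 mm above the worktop
- pad_a: one of three silicone putty pads that look alike, in changing places: block 30 (x) x 42 (y) x 22 (z) mm, 36 g, lying flat and loose; origin at the centre of its underside. In the middle of its top is the round test spot, 13 mm across. Exactly one of pad_a, pad_b, pad_c is under-cured: the tester's pin sinks 5 to 8 mm into its spot, only 1 to 3 mm into the cured ones.
- pad_a_spot (a joint): how deep the test spot of pad_a is pressed in, in m: 0 = level with its top. Cured putty springs back to 0 when the pin leaves it; under-cured putty gives way at 1 to 2 N and keeps the dent. Round it the pad is firm: the foot meets about 15 N per mm.
- pad_b: one of three silicone putty pads that look alike, in changing places: block 30 (x) x 42 (y) x 22 (z) mm, 36 g, lying flat and loose; origin at the centre of its underside. In the middle of its top is the round test spot, 13 mm across. Exactly one of pad_a, pad_b, pad_c is under-cured: the tester's pin sinks 5 to 8 mm into its spot, only 1 to 3 mm into the cured ones.
- pad_b_spot (a joint): how deep the test spot of pad_b is pressed in, in m: 0 = level with its top. Cured putty springs back to 0 when the pin leaves it; under-cured putty gives way at 1 to 2 N and keeps the dent. Round it the pad is firm: the foot meets about 15 N per mm.
- pad_c: one of three silicone putty pads that look alike, in changing places: block 30 (x) x 42 (y) x 22 (z) mm, 36 g, lying flat and loose; origin at the centre of its underside. In the middle of its top is the round test spot, 13 mm across. Exactly one of pad_a, pad_b, pad_c is under-cured: the tester's pin sinks 5 to 8 mm into its spot, only 1 to 3 mm into the cured ones.
- pad_c_spot (a joint): how deep the test spot of pad_c is pressed in, in m: 0 = level with its top. Cured putty springs back to 0 when the pin leaves it; under-cured putty gives way at 1 to 2 N and keeps the dent. Round it the pad is firm: the foot meets about 15 N per mm.
- scrap_tray: shallow open steel tray 160 (x) x 130 (y) mm, walls 3 mm thick and 22 mm high, floor 3 mm thick, fixed to the worktop and empty; origin at the centre of its underside
- jar: bystander: open paint jar 66 mm across, 124 mm high; origin at the centre of its underside; leave it alone
- cap: bystander: paint-filled jar cap 60 mm across, 20 mm high; origin at the centre of its underside; leave it alone
- cast: bystander: white plaster dental cast 60 x 77 x 26 mm; origin at the centre of its underside; leave it alone
- cradle: bystander: grey moulded handpiece cradle 60 x 64 x 62 mm; origin at the centre of its underside; leave it alone
There are look-alikes about, which are no part of the job. What is shaped like the pad_b but green or turquoise is not meant.

How it is judged (in metres and radians):
On the way:
1. the under-cured pad has been proved with the tester: held upright with its foot flat on the middle of the pad, pressed with 5 to 20 N for 0.4 s, and the pin has sunk in by more than 3.5 mm (angle between tester's own z axis and vertical below 0.1 rad and ((contact force between tester and pad_a between 5 and 20 N and horizontal distance between tester_foot and pad_a below 0.007 m and z of tester_foot in the frame of pad_a below 0.0228 m and value of joint pad_a_spot above 0.0035 m) or (contact force between tester and pad_b between 5 and 20 N and horizontal distance between tester_foot and pad_b below 0.007 m and z of tester_foot in the frame of pad_b below 0.0228 m and value of joint pad_b_spot above 0.0035 m) or (contact force between tester and pad_c between 5 and 20 N and horizontal distance between tester_foot and pad_c below 0.007 m and z of tester_foot in the frame of pad_c below 0.0228 m and value of joint pad_c_spot above 0.0035 m))), for 0.4 s.
At the end, for the whole second after the job is handed in: The tester stands upright (within 0.1 rad) in its rest, within 6 mm of the bore's centre and seated within 5 mm; the under-cured pad, with a test dent over 3.5 mm deep, lies in the scrap tray; the two other pads lie within 30 mm of where they started; tester and pad at rest (horizontal distance between tester_foot and rest_bore below 0.006 m and height (world z) of tester_foot between 0.015 and 0.025 m and angle between tester's own z axis and vertical below 0.1 rad and linear speed of tester below 0.02 m/s and ((value of joint pad_a_spot above 0.0035 m and x of pad_a in the frame of scrap_tray between -0.066 and 0.066 m and y of pad_a in the frame of scrap_tray between -0.051 and 0.051 m and height (world z) of pad_a below 0.03 m and linear speed of pad_a below 0.02 m/s and distance of each of pad_b, pad_c from where it was at the start of the episode below 0.03 m) or (value of joint pad_b_spot above 0.0035 m and x of pad_b in the frame of scrap_tray between -0.066 and 0.066 m and y of pad_b in the frame of scrap_tray between -0.051 and 0.051 m and height (world z) of pad_b below 0.03 m and linear speed of pad_b below 0.02 m/s and distance of each of pad_a, pad_c from where it was at the start of the episode below 0.03 m) or (value of joint pad_c_spot above 0.0035 m and x of pad_c in the frame of scrap_tray between -0.066 and 0.066 m and y of pad_c in the frame of scrap_tray between -0.051 and 0.051 m and height (world z) of pad_c below 0.03 m and linear speed of pad_c below 0.02 m/s and distance of each of pad_a, pad_b from where it was at the start of the episode below 0.03 m))); the robot touches nothing.
It fails at once if a pad is pressed with more than 25 N by the tester (contact force between tester and pad_a above 25 N or contact force between tester and pad_b above 25 N or contact force between tester and pad_c above 25 N).
It fails at once if two pads are carried off or pushed about (more than 40 mm each) (distance of each of pad_a, pad_b from where it was at the start of the episode above 0.04 m or distance of each of pad_b, pad_c from where it was at the start of the episode above 0.04 m or distance of each of pad_a, pad_c from where it was at the start of the episode above 0.04 m).
It fails at once if a bystander is disturbed (moved more than 30 mm) (distance of any of jar, cap, cast, cradle from where it was at the start of the episode above 0.03 m).
It fails at once if the tester is dropped or tipped over (more than 0.6 rad) (angle between tester's own z axis and vertical above 0.6 rad).
It also fails if it takes over 72 s, if anything falls off the work surface, if the arm or the gripper's body presses on something with over 40 N, if the wrist force passes 120 N, or if a joint passes its speed limit or range.

ROBOT

A 7-joint arm with a two-finger parallel gripper is mounted at the origin on a cart in front of the work surface, level with it; the furniture and walls round the work are solid. World frame = base frame: x ahead of the robot, y to its left, z up, the work surface at z = 0. Lengths are in m, angles in degrees, forces in N, time in s.
With the tool pointing down it reaches from about 0.375 to 0.925 m from the base axis. Payload 3.1 kg.
Tool frame: the origin (TCP) lies at the very end of the fingers, on their centre line; the grasp point (between the pads) lies 19 mm behind it; z points along the fingers, y is the line along which they close (so a half turn about z gives the same grasp; the last joint's range is limited). The gripper opens to 85 mm and grips with 20 to 120 N. Pads are 22 mm wide; open, the fingers measure 114 mm over their backs; the gripper's body (76 mm by 85 mm) begins 54 mm behind the grasp point. The pads swing forward as they close: fully open they stand 13 mm farther back than shut.
Start: joints at [69.511, 21.939, 2.515, 91.553, -1.026, 66.532, -2.859], TCP at [0.167, -0.628, 0.231] pointing down, gripper open.
Joint ranges: [-149.38, 149.38], [-23.57, 123.04], [-84.95, 90], [0, 143.3], [-89.99, 269.99], [3.08, 112.72], [-163.45, 163.45]. Speed limits (degrees/s): [159.86, 159.86, 180, 180, 180, 180, 180].

INTERFACE

Orientations are given as a 3x3 rotation matrix whose columns are the frame's x, y, z axes.
In Python, from plant import manip gives the robot as it stands.
- The arm moves only by the tool arm_command, never from a script. Its argument "steps" is a list of rows, each a list of 3 entries, a list of its own where there are three numbers: the shift along the tool's x, y, z in cm, then the turn, a rotation vector about the tool's x, y, z in rad, then the gripper's target within -1 to 1 (shut at 1, half-way at 0, fully open at -1). A call has exactly 10 rows; each row shifts and turns the commanded pose from where the row before left it, along the tool's axes as they then stand; what a row does not reach is not made up. A row lasts 1/10 s, in which the tool goes at most 50 mm and 8.59 degrees, less where a joint would pass 70% of its speed; a pose out of reach is approached as far as the arm can. A call is refused whole if a number of a shift passes 5 or a number of a turn 0.15, either way. A call with a gripper value outside its range is refused whole. The fingers move at their own pace and stop on an object; "squeeze" is the grip in N (left out, the last holds). Time passes only in rows, so rows that do not move let the fingers close, or fill a call up. It gives the time, the measured TCP pose, the force, the opening and the grip force at its end, in the units of the state.
- manip.get_obs(): the state, without advancing time (a new reading comes with each control period).
- manip.read_camera(name): name is "side" or "top" or "wrist"; returns a dict with "frame" (420x560x3 uint8, blue, green, red), "vertical_fov" (degrees; the focal length in pixels is half the picture's height over the tangent of half this angle, whatever the lens; pixels are square), "cx", "cy" (the principal point, pixels), "position" and "rotation" of the camera in the world. Camera axes: x right, y up, looking along -z (the intrinsics and any distortion apply to the point x, -y, -z); pixel columns grow to the right and rows downward; lengths in m; the calibration is good to about 2 mm. The wrist camera is an equidistant fisheye: a pixel r from the principal point sees the ray r / f radians off the axis. A picture is of the moment at which its call begins. There is no depth.
- manip.hand_in(): hands the job in; it is judged then, once.
The state is a dict: "time": time; "q": joint angles; "qvel": joint speeds; "effort": joint torques, N m; "tool_pos": TCP position; "orientation": TCP orientation; "wrist_force": force on the tool from outside, world axes, zero at the start; "ft_torque": the same for the moment, N m; "grip_width": finger opening in m; "finger_force": force on a finger pad.
Only numpy, scipy, OpenCV 4.12 (cv2) and the standard library are available. Lean on these libraries where they do the work, as an engineer would, in place of code of your own. Each camera call takes 0.05 s, during which the arm holds its last target. There are 200 camera calls.

## Working session

There is one attempt and no reset: what is moved stays moved. The work goes in short steps, Python scripts to look and compute and a tool call to move; the robot and the scene stay as the last step left them, time stands still between calls to the robot, and variables do not carry over. Pictures are saved under pics/ and viewed, at most 14 in all, crops included, and the job is handed in when it is done.

Besides the shell and the picture viewer there is one more tool, called after "Emit:" by a JSON object that holds its "api" and its "payload". arm_command: Moves the arm, as the interface text tells. Its arguments: {"type":"object","properties":{"steps":{"type":"array"},"squeeze":{"type":"number"}},"required":["steps"]}

```bash
mkdir -p pics
cat > h.py <<'E'
import numpy as np, cv2
from plant import manip
def cam(n):
    c=manip.read_camera(n); c['f']=c['frame'].shape[0]/2/np.tan(np.radians(c['vertical_fov'])/2); c['n']=n
    c['R']=np.array(c['rotation']).reshape(3,3); c['p']=np.array(c['position']); return c
def ray(c,u,v):
    a=np.array([(u-c['cx'])/c['f'],(v-c['cy'])/c['f']])
    if c['n']=='wrist':
        r=np.hypot(*a); d=np.array([*(a/max(r,1e-9)*np.sin(r)),np.cos(r)])
    else: d=np.array([*a,1.])
    return c['R']@(d*[1,-1,-1])
def onz(c,u,v,z):
    d=ray(c,u,v); return c['p']+d*(z-c['p'][2])/d[2]
def proj(c,P):
    d=c['R'].T@(np.array(P)-c['p'])*[1,-1,-1]
    if c['n']=='wrist':
        h=np.hypot(d[0],d[1]); r=np.arctan2(h,d[2]); a=d[:2]/max(h,1e-9)*r
    else: a=d[:2]/d[2]
    return a*c['f']+[c['cx'],c['cy']]
E
python3 - <<'E'
from h import *
o=manip.get_obs(); print(o)
for n in['top','side','wrist']:
    c=cam(n); print(n,c['vertical_fov'],c['cx'],c['cy'],c['p'],c['R'].round(3).tolist(),[k for k in c])
    cv2.imwrite(f'pics/{n}0.png',cv2.resize(c['frame'],(784,588),interpolation=cv2.INTER_CUBIC)); cv2.imwrite(f'raw_{n}.png',c['frame'])
E
```

```text
{'time': 0.0, 'q': array([69.51004315, 21.99085353,  2.51081484, 91.65032556, -1.02534318,
       66.53129837, -2.85784909]), 'qvel': array([-0.0453803 , -0.0094022 ,  0.0079835 , -0.02097372,  0.12058377,
       -0.00946471, -0.03937096]), 'effort': array([-2.65339158e-04, -4.33465040e+01,  1.02456283e+00, -2.49513477e+01,
        1.05491185e-02,  1.12879422e-02,  8.07906915e-07]), 'tool_pos': array([ 0.16674292, -0.62726493,  0.22988928]), 'orientation': array([[ 9.66407779e-01,  2.57012362e-01, -8.06388252e-04],
       [ 2.57013589e-01, -9.66404579e-01,  2.49080074e-03],
       [-1.39130718e-04, -2.61438195e-03, -9.99996573e-01]]), 'wrist_force': array([-0.88187286, -0.08336833,  0.31547878]), 'ft_torque': array([-0.07435402, -0.00649988,  0.00796502]), 'finger_force': 0.0, 'grip_width': 0.08549227889829075}
top 54.3335327360987 276.49360786644854 215.34683040164646 [0.34502241 0.13714153 1.21905676] [[0.003, 0.986, -0.168], [-1.0, 0.005, 0.015], [0.016, 0.168, 0.986]] ['frame', 'vertical_fov', 'cx', 'cy', 'position', 'rotation', 'f', 'n', 'R', 'p']
side 45.294787135449205 283.925690373601 212.7478904443751 [0.35696313 0.94183878 0.84318683] [[-0.972, 0.15, -0.182], [-0.236, -0.652, 0.721], [-0.01, 0.744, 0.669]] ['frame', 'vertical_fov', 'cx', 'cy', 'position', 'rotation', 'f', 'n', 'R', 'p']
wrist 65.70646984690485 285.83230012019385 210.83626648518234 [ 0.2466252  -0.60520897  0.37255351] [[0.257, 0.915, 0.31], [-0.967, 0.244, 0.079], [-0.003, -0.32, 0.947]] ['frame', 'vertical_fov', 'cx', 'cy', 'position', 'rotation', 'f', 'n', 'R', 'p']
```

View pics/top0.png

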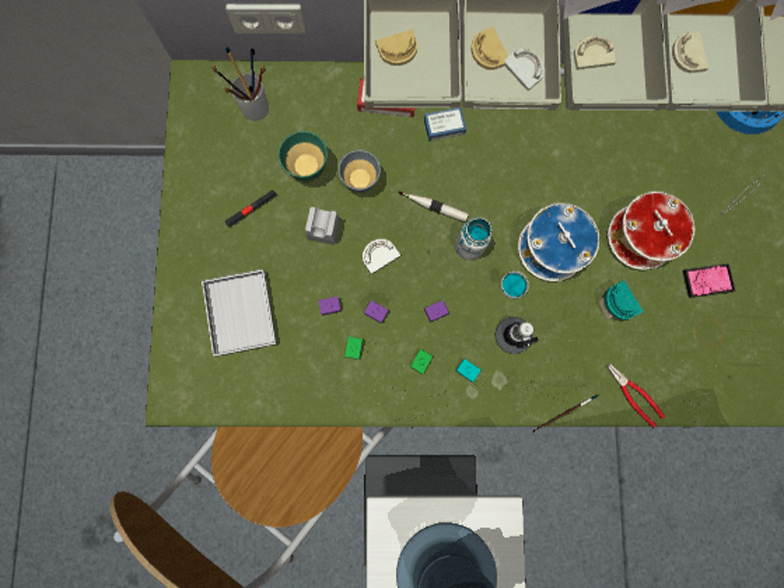

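View pics/side0.png

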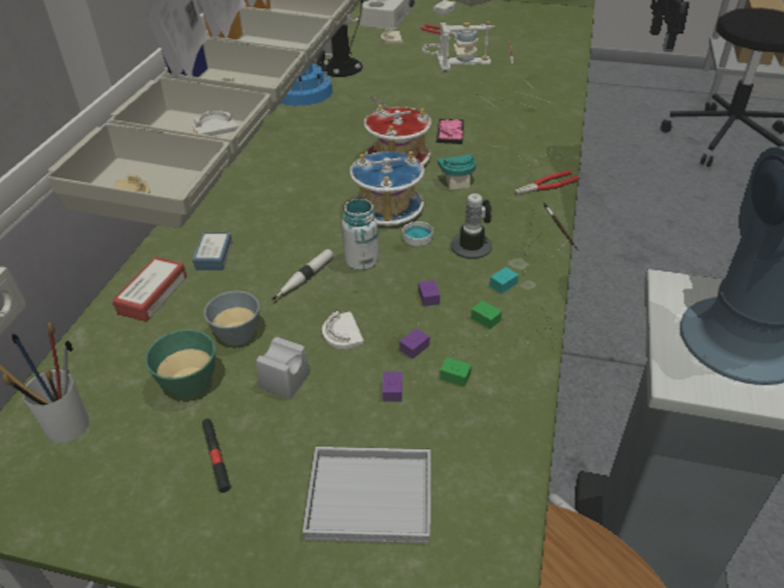

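Three purple pads lie at (330,305), (376,311) and (436,311) in the top view at x1.4 scale. The green (354,348), (422,361) and turquoise (468,370) blocks are the look-alikes. The tester is in its rest at (520,333), with its dial to the lower right, and the tray is at (240,312). Next I'll measure these and check them in a close crop.

Run:
```python
from h import *
T=cam('top');S=cam('side')
def pads(c):
    h=cv2.cvtColor(c['frame'],cv2.COLOR_BGR2HSV)
    m=cv2.inRange(h,(130,80,60),(155,255,255))
    cs,_=cv2.findContours(m,cv2.RETR_EXTERNAL,cv2.CHAIN_APPROX_NONE)
    out=[]
    for k in cs:
        if cv2.contourArea(k)<60: continue
        M=cv2.moments(k); out.append((M['m10']/M['m00'],M['m01']/M['m00'],k))
    return out
for c in(T,S):
    for u,v,k in pads(c):
        P=np.array([onz(c,*p[0],.022)[:2] for p in k],np.float32)
        print(c['n'],u.__round__(1),v.__round__(1),onz(c,u,v,.022 if c is T else .015).round(4),'rect',[np.round(x,4) for x in cv2.minAreaRect(P)])
for n,(u,v) in dict(tray=(240,312),tester_top=(526,327),restbase=(514,335),jar=(475,230),cap=(514,284),cast=(380,255),cradle=(322,225)).items():
    z=dict(tester_top=.119,restbase=.008,jar=.124,cap=.02,cast=.026,cradle=.062,tray=.01)[n]
    print(n,onz(T,u/1.4,v/1.4,z).round(3))
# side: tester top 474,198
print('side top',onz(S,474/1.4,198/1.4,.119).round(3),'base',onz(S,472/1.4,244/1.4,.008).round(3))
# tray outline corners (scaled px)
print([onz(T,u/1.4,v/1.4,.022)[:2].round(3).tolist() for u,v in((203,279),(265,270),(276,345),(213,354))])
a=cv2.resize(T['frame'][210:270,330:410],(800,600),interpolation=cv2.INTER_CUBIC)
b=cv2.resize(S['frame'][130:190,310:365],(550,600),interpolation=cv2.INTER_CUBIC)
cv2.imwrite('pics/crop1.png',cv2.resize(np.hstack([a,b]),None,fx=.59,fy=.59))
```

```text
top 311.4 221.9 [0.5299 0.0154 0.022 ] rect [array([0.5301, 0.0152]), array([0.0293, 0.0431]), np.float64(26.828)]
top 268.3 222.3 [0.5279 0.1431 0.022 ] rect [array([0.528 , 0.1429]), array([0.0423, 0.0307]), np.float64(60.3174)]
top 235.0 217.8 [0.5409 0.2415 0.022 ] rect [array([0.5407, 0.2414]), array([0.0301, 0.0411]), np.float64(11.8359)]
side 279.8 275.0 [0.5432 0.2466 0.015 ] rect [array([0.5413, 0.2533]), array([0.0262, 0.0536]), np.float64(13.459)]
side 295.6 242.5 [0.5317 0.1425 0.015 ] rect [array([0.5297, 0.149 ]), array([0.0426, 0.0313]), np.float64(59.7204)]
side 306.5 208.9 [0.531  0.0223 0.015 ] rect [array([0.5294, 0.0295]), array([0.0297, 0.0603]), np.float64(21.6614)]
tray [0.527 0.431 0.01 ]
tester_top [ 0.484 -0.149  0.119]
restbase [ 0.48  -0.152  0.008]
jar [ 0.676 -0.054  0.124]
cap [ 0.589 -0.153  0.02 ]
cast [0.649 0.134 0.026]
cradle [0.704 0.256 0.062]
side top [ 0.482 -0.135  0.119] base [ 0.48  -0.142  0.008]
[[0.595, 0.51], [0.616, 0.379], [0.456, 0.35], [0.436, 0.48]]
```

View pics/crop1.png

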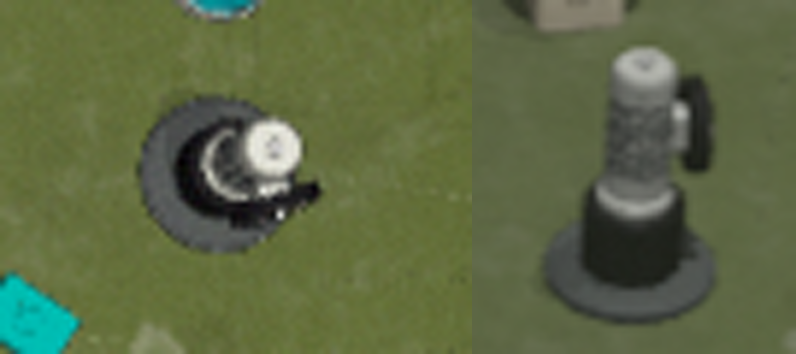

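The crop shows the tester standing upright in its rest. The button is at about raw (376.4,234.9), the base centre at (366.6,239.5), and the dial faces -x with a slight -y, so the yaw is about 19°.

```bash
cat >> h.py <<'E'
def delta(t,yaw=None):
    o=manip.get_obs(); R=o['orientation']; d=R.T@(np.array(t)-o['tool_pos'])
    y=np.degrees(np.arctan2(R[1,0],R[0,0]))
    print('t',round(o['time'],2),'pos',o['tool_pos'].round(4),'yaw',y.round(2),'tilt',(R[:2,2]).round(4),'F',np.round(o['wrist_force'],2),'w',round(o['grip_width'],4),'ff',round(float(o['finger_force']),1))
    print('delta cm',(d*100).round(2), 'turn z', None if yaw is None else (-np.radians(yaw-y)).round(3))
E
python3 - <<'E'
from h import *
T=cam('top');S=cam('side')
print(onz(T,376.4,234.9,.119),onz(T,366.6,239.5,.008), onz(T,330+278/5.9,210+205/5.9,.083))
k=600/60*.59
print(onz(S,310+(643-472)/5.9,130+60/5.9,.118),onz(S,310+(629-472)/5.9,130+262/5.9,.008))
delta([.482,-.148,.18],19)
E
```

```text
[ 0.47993513 -0.15122117  0.119     ] [ 0.47960713 -0.15043434  0.008     ] [ 0.45668039 -0.16160594  0.083     ]
[ 0.48220843 -0.14200276  0.118     ] [ 0.48162097 -0.14163042  0.008     ]
t 0.35 pos [ 0.1669 -0.628   0.2309] yaw 14.88 tilt [-0.0002  0.0006] F [-0.36 -0.33 -0.19] w 0.0857 ff 0.0
delta cm [ 42.78 -38.29   5.12] turn z -0.072
```

Emit:
{"api": "arm_command", "payload": {"steps": [[[4.3,-3.8,0.3],[0,0,-0.009],-1],[[4.3,-3.8,0.3],[0,0,-0.009],-1],[[4.3,-3.8,0.3],[0,0,-0.009],-1],[[4.3,-3.8,0.3],[0,0,-0.009],-1],[[4.3,-3.8,0.3],[0,0,-0.009],-1],[[4.3,-3.8,0.3],[0,0,-0.009],-1],[[4.3,-3.8,0.3],[0,0,-0.009],-1],[[4.3,-3.8,0.3],[0,0,-0.009],-1],[[4.3,-3.8,0.3],[0,0,-0.009],-1],[[4.3,-3.8,0.3],[0,0,-0.009],-1]], "squeeze": 60}}

```text
time: 1.35
tool_pos: [0.4273, -0.2001, 0.2056]
orientation: [[0.939, 0.343, 0.001], [0.343, -0.939, -0.001], [0.001, 0.001, -1.0]]
wrist_force: [1.1, 0.1, -0.8]
grip_width: 0.0854
finger_force: 0.0
```

Run:
```python
from h import *
delta([.481,-.147,.18],20)
c=cam('wrist'); f=c['frame']; cv2.imwrite('raw_w1.png',f)
print(c['p'],c['f'])
for y in(-.151,-.142): print(proj(c,[.481,y,.119]),proj(c,[.481,y,.008]))
cv2.imwrite('pics/w1.png',cv2.resize(f,(784,588),interpolation=cv2.INTER_CUBIC))
```

```text
t 1.35 pos [ 0.4273 -0.2001  0.2056] yaw 20.05 tilt [ 0.0012 -0.0009] F [ 1.09  0.06 -0.84] w 0.0854 ff 0.0
delta cm [ 6.86 -3.15  2.56] turn z 0.001
[ 0.50470094 -0.17046251  0.34820286] 325.19226210127806
[248.0545062  127.69925991] [260.18523114 120.31377835]
[236.0684823  123.64865309] [252.03064717 117.51933486]
```

View pics/w1.png

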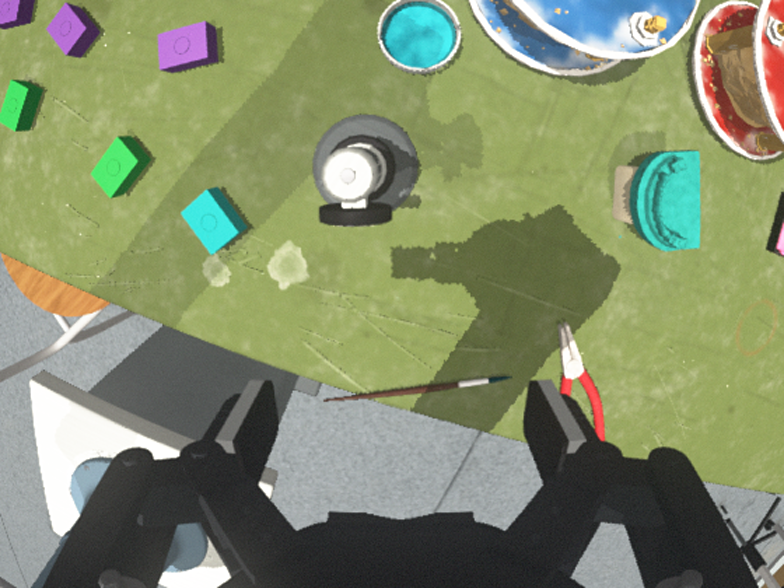

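The wrist view puts the button at (348,176) and the base centre at (365,165), which agrees with the top camera. The dial lies level in the frame, so the tool yaw of 20° matches.

Run:
```python
from h import *
c=cam('wrist')
P=lambda u,v,z:onz(c,u/1.4,v/1.4,z).round(4)
print(P(348,176,.119),P(365,165,.008),P(320,216,.083),P(391,215,.083))
for n,(u,v) in dict(a=(182,46),b=(66,31),g=(208,222)).items(): print(n,P(u,v,.022))
delta([.481,-.1495,.15],20)
```

```text
[ 0.4868 -0.1394  0.119 ] [ 0.4883 -0.1385  0.008 ] [ 0.4554 -0.1283  0.083 ] [ 0.4705 -0.1677  0.083 ]
a [0.5343 0.0281 0.022 ]
b [0.5284 0.1564 0.022 ]
g [ 0.4099 -0.0381  0.022 ]
t 1.45 pos [ 0.4304 -0.1936  0.2056] yaw 20.85 tilt [0.0026 0.003 ] F [-0.09 -0.47 -0.23] w 0.0855 ff 0.0
delta cm [ 6.28 -2.31  5.59] turn z 0.015
```

Emit:
{"api": "arm_command", "payload": {"steps": [[[1.6,-0.6,1.1],[0,0,0],-1],[[1.6,-0.6,1.1],[0,0,0.01],-1],[[1.6,-0.6,1.1],[0,0,0],-1],[[1.6,-0.6,1.1],[0,0,0],-1],[[0,0,0],[0,0,0],-1],[[0,0,0],[0,0,0],-1],[[0,0,0],[0,0,0],-1],[[0,0,0],[0,0,0],-1],[[0,0,0],[0,0,0],-1],[[0,0,0],[0,0,0],-1]]}}

```text
time: 2.45
tool_pos: [0.4785, -0.1581, 0.1616]
orientation: [[0.943, 0.333, 0.001], [0.333, -0.943, -0.0], [0.0, 0.001, -1.0]]
wrist_force: [0.2, -0.0, -0.0]
grip_width: 0.0856
finger_force: 0.0
```

Run:
```python
from h import *
delta([.482,-.150,.065],20)
c=cam('wrist'); f=c['frame']; cv2.imwrite('raw_w2.png',f)
g=manip.get_obs();R=g['orientation'];t=g['tool_pos']
print(c['p'])
for d in(-.0425,.0425): print('fing',proj(c,t+R[:,1]*d))
for p in([.482,-.150,.119],[.482,-.142,.119],[.482,-.150,.008]): print(proj(c,p)*1.4)
cv2.imwrite('pics/w2.png',cv2.resize(f,(784,588),interpolation=cv2.INTER_CUBIC))
```

```text
t 2.45 pos [ 0.4785 -0.1581  0.1616] yaw 19.42 tilt [ 0.0005 -0.0005] F [ 0.17 -0.05 -0.01] w 0.0856 ff 0.0
delta cm [ 0.6  -0.65  9.66] turn z -0.01
[ 0.55625422 -0.12935234  0.30415207]
fing [205.53314961 274.82030943]
fing [370.6130302  274.64238292]
[388.42299234 326.3063069 ]
[371.17331428 320.67656863]
[392.49020324 262.76238154]
```

View pics/w2.png

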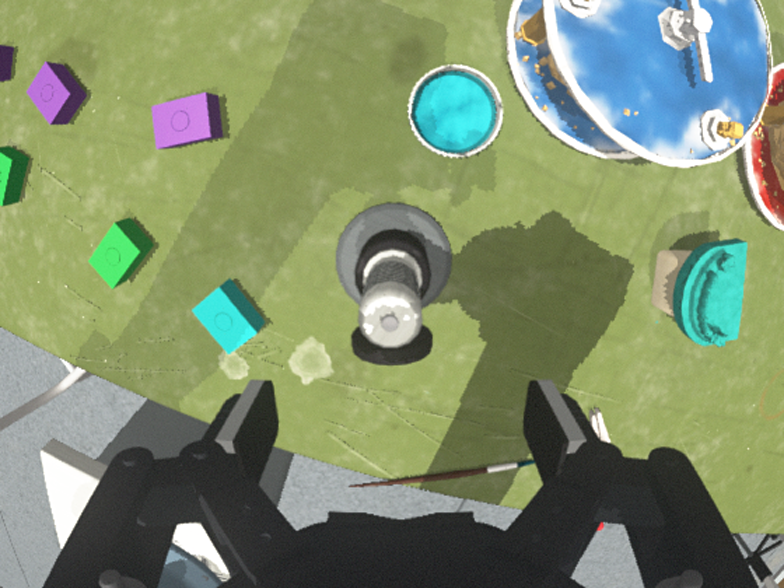

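The button is at (390,322), within 2 mm of the estimate, and the fingertips centre at about column 400. The dial sits symmetrically below the barrel. Descending to grip.

Emit:
{"api": "arm_command", "payload": {"steps": [[[0.7,-0.5,0],[0,0,-0.01],-1],[[0,0,2],[0,0,0],-1],[[0,0,2],[0,0,0],-1],[[0,0,2],[0,0,0],-1],[[0,0,2],[0,0,0],-1],[[0,0,1.6],[0,0,0],-1],[[0,0,0],[0,0,0],-1],[[0,0,0],[0,0,0],1],[[0,0,0],[0,0,0],1],[[0,0,0],[0,0,0],1]], "squeeze": 60}}

```text
time: 3.5
tool_pos: [0.4847, -0.1507, 0.0664]
orientation: [[0.939, 0.343, 0.002], [0.343, -0.939, -0.001], [0.002, 0.001, -1.0]]
wrist_force: [-0.2, -0.8, 0.3]
grip_width: 0.0442
finger_force: 0.0
```

Emit:
{"api": "arm_command", "payload": {"steps": [[[0,0,0],[0,0,0],1],[[0,0,0],[0,0,0],1],[[0,0,0],[0,0,0],1],[[0,0,0],[0,0,0],1],[[0,0,0],[0,0,0],1],[[0,0,0],[0,0,0],1],[[0,0,0],[0,0,0],1],[[0,0,0],[0,0,0],1],[[0,0,0],[0,0,0],1],[[0,0,0],[0,0,0],1]]}}

```text
time: 4.5
tool_pos: [0.4846, -0.1509, 0.0663]
orientation: [[0.939, 0.343, 0.002], [0.343, -0.939, -0.001], [0.001, 0.001, -1.0]]
wrist_force: [-0.1, 0.6, 6.1]
grip_width: 0.0289
finger_force: 59.3
```

Emit:
{"api": "arm_command", "payload": {"steps": [[[0,0,-2.0],[0,0,0],1],[[0,0,-3.0],[0,0,0],1],[[0,0,-3],[0,0,0],1],[[1.4,-2,0],[0,0,0],1],[[1.4,-2,0],[0,0,0],1],[[1.4,-2,0],[0,0,0],1],[[1.4,-2,0],[0,0,0],1],[[1.4,-2,0],[0,0,0],1],[[1.4,-2,0],[0,0,0],1],[[1.4,-2,0],[0,0,0],1]]}}

```text
time: 5.5
tool_pos: [0.5266, 0.0154, 0.1442]
orientation: [[0.939, 0.343, -0.002], [0.343, -0.939, -0.0], [-0.002, -0.001, -1.0]]
wrist_force: [-0.0, -0.7, -1.6]
grip_width: 0.0289
finger_force: 59.9
```

Emit:
{"api": "arm_command", "payload": {"steps": [[[0,0,1],[0,0,0],1],[[0,0,1],[0,0,0],1],[[0,0,1],[0,0,0],1],[[0,0,0],[0,0,0],1],[[0,0,0],[0,0,0],1],[[0,0,0],[0,0,0],1],[[0,0,0],[0,0,0],1],[[0,0,0],[0,0,0],1],[[0,0,0],[0,0,0],1],[[0,0,0],[0,0,0],1]]}}

```text
time: 6.5
tool_pos: [0.5278, 0.0146, 0.1154]
orientation: [[0.939, 0.343, 0.0], [0.343, -0.939, -0.0], [0.0, 0.0, -1.0]]
wrist_force: [0.3, 0.8, -1.5]
grip_width: 0.0289
finger_force: 59.9
```

Run:
```python
from h import *
delta([.531,.018,.085],20)
c=cam('wrist'); f=c['frame']; cv2.imwrite('raw_w3.png',f)
t=manip.get_obs()['tool_pos']
print('foot',proj(c,t-[0,0,.0463])*1.4)
for p in([.530,.0152,.022],[.528,.1429,.022],[.5407,.2414,.022]): print(proj(c,p)*1.4)
T=cam('top');S=cam('side')
cv2.imwrite('pics/w3.png',cv2.resize(f,(784,588),interpolation=cv2.INTER_CUBIC))
a=cv2.resize(T['frame'][190:250,270:350],(560,420),interpolation=cv2.INTER_CUBIC)
b=cv2.resize(S['frame'][140:230,250:370],(560,420),interpolation=cv2.INTER_CUBIC)
cv2.imwrite('raw_ts.png',np.hstack([a,b]))
```

```text
t 6.5 pos [0.5278 0.0146 0.1154] yaw 20.05 tilt [ 0.0005 -0.    ] F [ 0.28  0.78 -1.55] w 0.0289 ff 59.9
delta cm [ 0.42 -0.21  3.04] turn z 0.001
foot [403.09425573 335.49796707]
[403.05735587 296.98801335]
[189.02461927 226.56983013]
[ 66.36634589 163.14863601]
```

View pics/w3.png

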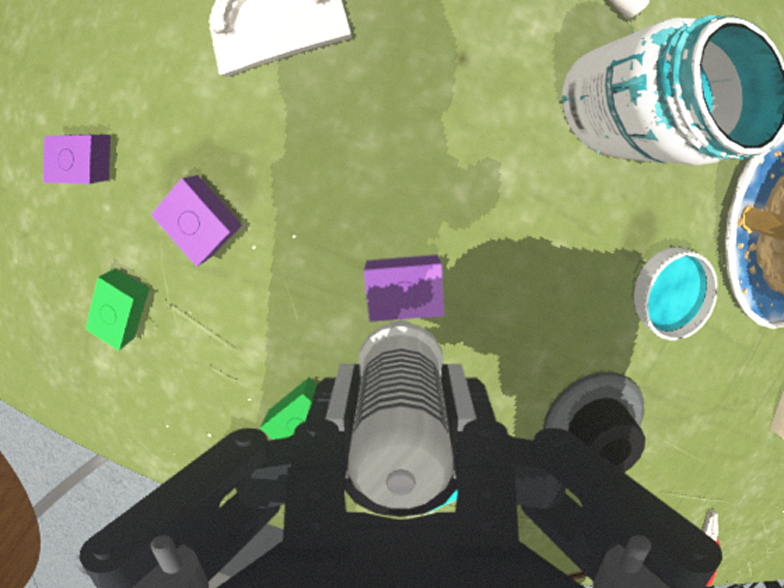

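The pad under test is centred at about (405,290), and the other two spots are at (189,222) and (66,159). The tester is held upright with its button at (401,482). I'll work out the tester-to-spot offset within this one view.

Run:
```python
from h import *
c=cam('wrist'); o=manip.get_obs(); t=o['tool_pos'];R=o['orientation']
P=lambda u,v,z:onz(c,u/1.4,v/1.4,z)
print('button pred',proj(c,t+[0,0,.0527])*1.4)
b=P(401,482,t[2]+.0527)
print('button meas',b.round(4),'tool off mm',(R.T@(b-t)*1000).round(1))
for s in((405,290),(189,222),(66,159)):
    p=P(*s,.022); print(p.round(4),'axis->spot tool cm',(R.T@(p-b)*100).round(2)[:2])
# side/top tester check
```

```text
button pred [405.00886558 486.31443604]
button meas [0.5287 0.0162 0.1679] tool off mm [  1.6  -1.  -52.7]
[0.534  0.0156 0.022 ] axis->spot tool cm [0.48 0.23]
[0.5305 0.1435 0.022 ] axis->spot tool cm [  4.53 -11.9 ]
[0.5431 0.2422 0.022 ] axis->spot tool cm [  9.1  -20.75]
```

View raw_ts.png

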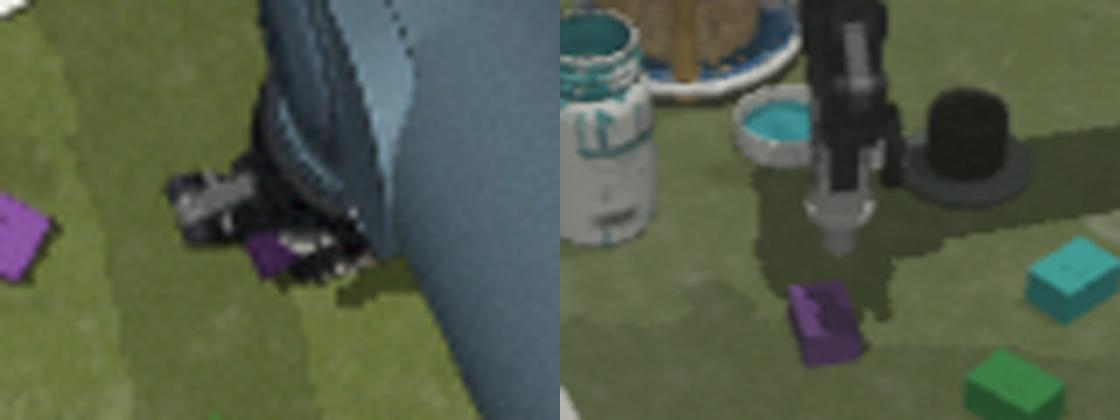

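Emit:
{"api": "arm_command", "payload": {"steps": [[[0.3,0.15,0],[0,0,0],1],[[0,0,1],[0,0,0],1],[[0,0,1],[0,0,0],1],[[0,0,0.9],[0,0,0],1],[[0,0,0],[0,0,0],1],[[0,0,0],[0,0,0],1],[[0,0,0],[0,0,0],1],[[0,0,0],[0,0,0],1],[[0,0,0],[0,0,0],1],[[0,0,0],[0,0,0],1]]}}

```text
time: 7.7
tool_pos: [0.5312, 0.0142, 0.0865]
orientation: [[0.939, 0.343, 0.001], [0.343, -0.939, -0.0], [0.001, 0.0, -1.0]]
wrist_force: [0.1, 0.5, -2.7]
grip_width: 0.0287
finger_force: 59.9
```

Run:
```python
from h import *
delta([.531,.018,.0683],20)
S=cam('side');W=cam('wrist');t=manip.get_obs()['tool_pos']
print('scale: crop origin 270,160 x8; foot pred',(proj(S,t-[0,0,.0463])-[270,160])*8, 'spot pred',[(proj(S,p)-[270,160])*8 for p in([.530,.0152,.022],[.534,.0156,.022])])
b=cv2.resize(S['frame'][160:230,270:345],(600,560),interpolation=cv2.INTER_CUBIC)
cv2.imwrite('pics/s4.png',b); cv2.imwrite('raw_w4.png',W['frame'])
```

```text
t 7.7 pos [0.5312 0.0142 0.0865] yaw 20.05 tilt [ 0.0006 -0.0001] F [ 0.15  0.53 -2.72] w 0.0287 ff 59.9
delta cm [ 0.11 -0.36  1.82] turn z 0.001
scale: crop origin 270,160 x8; foot pred [298.57426292 312.91090483] spot pred [array([299.97744662, 359.84052123]), array([287.07705256, 358.76310926])]
```

View pics/s4.png

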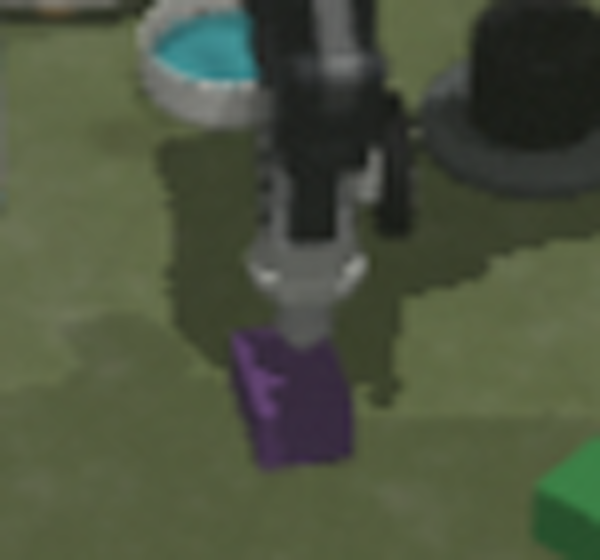

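Foot is at (303,335) and the pad's top centre at about (290,372), so the pad lies about 3.7 mm farther in +x, which agrees with the wrist view. I'll correct for that and descend.

Emit:
{"api": "arm_command", "payload": {"steps": [[[0.37,0,0],[0,0,0],1],[[0,0,0.5],[0,0,0],1],[[0,0,0.4],[0,0,0],1],[[0,0,0.3],[0,0,0],1],[[0,0,0.2],[0,0,0],1],[[0,0,0.2],[0,0,0],1],[[0,0,0],[0,0,0],1],[[0,0,0],[0,0,0],1],[[0,0,0],[0,0,0],1],[[0,0,0],[0,0,0],1]]}}

```text
time: 8.8
tool_pos: [0.5347, 0.0156, 0.0703]
orientation: [[0.939, 0.343, 0.001], [0.343, -0.939, 0.0], [0.001, 0.0, -1.0]]
wrist_force: [0.5, 0.5, 0.3]
grip_width: 0.029
finger_force: 60.2
```

Emit:
{"api": "arm_command", "payload": {"steps": [[[0,0,0.05],[0,0,0],1],[[0,0,0],[0,0,0],1],[[0,0,0.05],[0,0,0],1],[[0,0,0],[0,0,0],1],[[0,0,0.05],[0,0,0],1],[[0,0,0],[0,0,0],1],[[0,0,0],[0,0,0],1],[[0,0,0],[0,0,0],1],[[0,0,0],[0,0,0],1],[[0,0,0],[0,0,0],1]]}}

```text
time: 9.8
tool_pos: [0.535, 0.0157, 0.0702]
orientation: [[0.939, 0.343, 0.001], [0.343, -0.939, -0.0], [0.001, 0.001, -1.0]]
wrist_force: [-2.4, -0.2, 10.8]
grip_width: 0.0283
finger_force: 61.1
```

Emit:
{"api": "arm_command", "payload": {"steps": [[[0,0,0],[0,0,0],1],[[0,0,0],[0,0,0],1],[[0,0,-0.5],[0,0,0],1],[[0,0,-2],[0,0,0],1],[[-1,0,-2],[0,0,0],1],[[-2,0,0],[0,0,0],1],[[0,0,0],[0,0,0],1],[[0,0,0],[0,0,0],1],[[0,0,0],[0,0,0],1],[[0,0,0],[0,0,0],1]]}}

```text
time: 10.8
tool_pos: [0.5065, 0.0056, 0.1132]
orientation: [[0.939, 0.343, -0.0], [0.343, -0.939, 0.001], [-0.0, -0.001, -1.0]]
wrist_force: [0.2, 0.3, -1.9]
grip_width: 0.0287
finger_force: 59.9
```

Run:
```python
from h import *
delta([.535,.0156,.0702],20)
W=cam('wrist');f=W['frame'];cv2.imwrite('raw_w5.png',f)
print([proj(W,p) for p in([.534,.0155,.022],[.5305,.1435,.022])])
u,v=proj(W,[.534,.0155,.022]).astype(int);a=f[v-30:v+30,u-40:u+40]
u,v=proj(W,[.5305,.1435,.022]).astype(int);b=f[v-30:v+30,u-40:u+40]
cv2.imwrite('pics/w5.png',cv2.resize(np.hstack([a,b]),(800,300),interpolation=cv2.INTER_CUBIC))
```

```text
t 10.8 pos [0.5065 0.0056 0.1132] yaw 20.06 tilt [-0.0004  0.0006] F [ 0.23  0.34 -1.92] w 0.0287 ff 59.9
delta cm [3.02 0.04 4.3 ] turn z 0.001
[array([287.94607042, 178.47222942]), array([130.28407249, 129.9413715 ])]
```

View pics/w5.png

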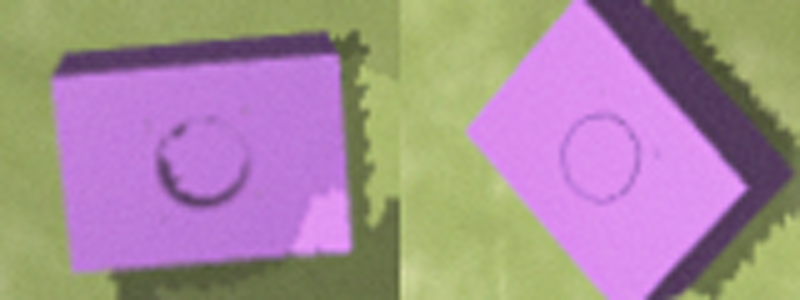

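The tested pad's spot at left stays sunken with a dark rim, while the untested pad's spot is level. This is the under-cured pad, and about 12 N was held on it. Returning the tester to its rest.

Emit:
{"api": "arm_command", "payload": {"steps": [[[-1.06,2.0,-0.3],[0,0,0],1],[[-1.06,2.0,-0.3],[0,0,0],1],[[-1.06,2.0,-0.3],[0,0,0],1],[[-1.06,2.0,-0.3],[0,0,0],1],[[-1.06,2.0,0],[0,0,0],1],[[-1.06,2.0,0],[0,0,0],1],[[-1.06,1.95,0],[0,0,0],1],[[0,0,0],[0,0,0],1],[[0,0,0],[0,0,0],1],[[0,0,0],[0,0,0],1]]}}

```text
time: 11.85
tool_pos: [0.4848, -0.1497, 0.1256]
orientation: [[0.939, 0.345, 0.0], [0.345, -0.939, 0.001], [0.0, -0.001, -1.0]]
wrist_force: [-0.7, -0.1, -1.9]
grip_width: 0.0286
finger_force: 59.9
```

Run:
```python
from h import *
delta([.4846,-.1509,.0663],20)
```

```text
t 11.85 pos [ 0.4848 -0.1497  0.1256] yaw 20.16 tilt [0.0001 0.0011] F [-0.72 -0.11 -1.92] w 0.0286 ff 59.9
delta cm [-0.06  0.11  5.93] turn z 0.003
```

Emit:
{"api": "arm_command", "payload": {"steps": [[[0,0.1,0.4],[0,0,0],1],[[0,0,0.9],[0,0,0],1],[[0,0,0.9],[0,0,0],1],[[0,0,0.9],[0,0,0],1],[[0,0,0.9],[0,0,0],1],[[0,0,0.9],[0,0,0],1],[[0,0,0.5],[0,0,0],1],[[0,0,0],[0,0,0],1],[[0,0,0],[0,0,0],1],[[0,0,0],[0,0,0],1]]}}

```text
time: 12.85
tool_pos: [0.4852, -0.1524, 0.0721]
orientation: [[0.939, 0.343, 0.001], [0.343, -0.939, -0.0], [0.001, 0.001, -1.0]]
wrist_force: [-0.2, -0.3, -2.2]
grip_width: 0.0284
finger_force: 59.9
```

Emit:
{"api": "arm_command", "payload": {"steps": [[[0,-0.13,0.1],[0,0,0],1],[[0,0,0.1],[0,0,0],1],[[0,0,0.1],[0,0,0],1],[[0,0,0.1],[0,0,0],1],[[0,0,0.05],[0,0,0],1],[[0,0,0.05],[0,0,0],1],[[0,0,0],[0,0,0],1],[[0,0,0],[0,0,0],1],[[0,0,0],[0,0,0],1],[[0,0,0],[0,0,0],1]]}}

```text
time: 13.85
tool_pos: [0.4843, -0.151, 0.0667]
orientation: [[0.939, 0.343, 0.0], [0.343, -0.939, -0.0], [0.0, 0.0, -1.0]]
wrist_force: [-0.1, 0.8, -1.0]
grip_width: 0.0282
finger_force: 59.9
```

Emit:
{"api": "arm_command", "payload": {"steps": [[[0,0,0.05],[0,0,0],1],[[0,0,0],[0,0,0],1],[[0,0,0],[0,0,0],0.2],[[0,0,0],[0,0,0],-1],[[0,0,0],[0,0,0],-1],[[0,0,0],[0,0,0],-1],[[0,0,0],[0,0,0],-1],[[0,0,0],[0,0,0],-1],[[0,0,-1],[0,0,0],-1],[[0,0,-2],[0,0,0],-1]]}}

```text
time: 14.85
tool_pos: [0.4827, -0.1505, 0.0955]
orientation: [[0.939, 0.343, -0.004], [0.343, -0.939, 0.001], [-0.003, -0.003, -1.0]]
wrist_force: [0.3, -0.8, -0.5]
grip_width: 0.0851
finger_force: 0.0
```

Emit:
{"api": "arm_command", "payload": {"steps": [[[0,0,-3],[0,0,0],-1],[[0,0,-3],[0,0,0],-1],[[0,0,-2],[0,0,0],-1],[[-1,0,0],[0,0,0],-1],[[0,0,0],[0,0,0],-1],[[0,0,0],[0,0,0],-1],[[0,0,0],[0,0,0],-1],[[0,0,0],[0,0,0],-1],[[0,0,0],[0,0,0],-1],[[0,0,0],[0,0,0],-1]]}}

```text
time: 15.85
tool_pos: [0.4748, -0.1542, 0.1758]
orientation: [[0.939, 0.343, -0.001], [0.343, -0.939, 0.0], [-0.0, -0.001, -1.0]]
wrist_force: [-0.3, -0.6, -0.5]
grip_width: 0.0855
finger_force: 0.0
```

Run:
```python
from h import *
delta([.534,.0155,.12],20)
W=cam('wrist');f=W['frame'];cv2.imwrite('raw_w6.png',f)
for p in([.482,-.150,.119],[.482,-.150,.008],[.534,.0155,.022]): print(proj(W,p)*1.4)
cv2.imwrite('pics/w6.png',cv2.resize(f,(784,588),interpolation=cv2.INTER_CUBIC))
```

```text
t 15.85 pos [ 0.4748 -0.1542  0.1758] yaw 20.06 tilt [-0.0006  0.0005] F [-0.33 -0.62 -0.46] w 0.0855 ff 0.0
delta cm [ 11.38 -13.91   5.58] turn z 0.001
[399.87997372 310.23135166]
[400.19128556 254.45980962]
[197.3460894  112.35125269]
```

View pics/w6.png

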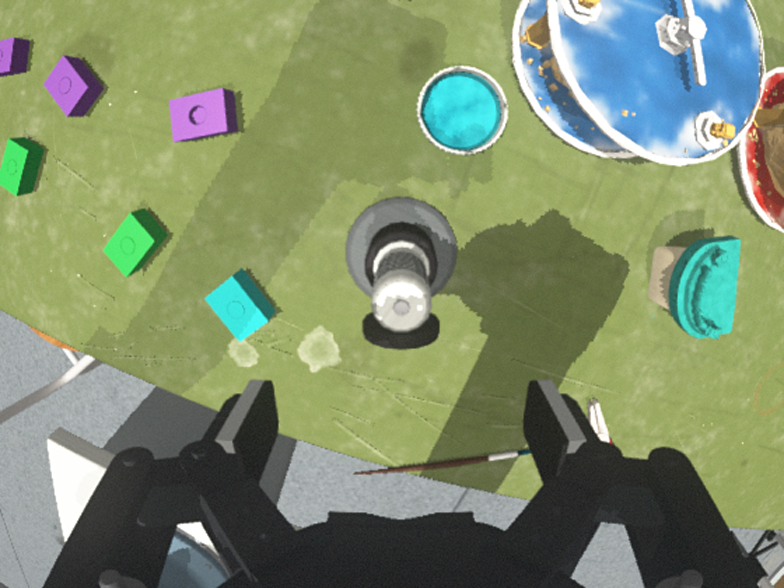

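The tester is seated, with its button at (401,307) in line with the base at (401,250). The pad at (200,115) shows the dent. Moving over that pad.

Emit:
{"api": "arm_command", "payload": {"steps": [[[1.9,-2.3,0],[0,0,0],-1],[[1.9,-2.3,0],[0,0,0],-1],[[1.9,-2.3,1],[0,0,0],-1],[[1.9,-2.3,1],[0,0,0],-1],[[1.9,-2.3,2],[0,0,0],-1],[[1.9,-2.3,2],[0,0,-0.06],-1],[[0,0,1],[0,0,-0.06],-1],[[0,0,0],[0,0,0],-1],[[0,0,0],[0,0,0],-1],[[0,0,0],[0,0,0],-1]]}}

```text
time: 16.9
tool_pos: [0.5353, 0.0131, 0.1069]
orientation: [[0.893, 0.45, 0.001], [0.45, -0.893, -0.001], [0.001, 0.001, -1.0]]
wrist_force: [0.7, -1.5, 0.2]
grip_width: 0.0857
finger_force: 0.0
```

Run:
```python
from h import *
delta([.534,.0155,.004],27)
W=cam('wrist');f=W['frame'];cv2.imwrite('raw_w7.png',f)
o=manip.get_obs();t=o['tool_pos'];R=o['orientation']
h=cv2.cvtColor(f,cv2.COLOR_BGR2HSV);m=cv2.inRange(h,(130,80,60),(155,255,255))
mb=cv2.inRange(h,(130,60,130),(155,255,255))
for mm in(m,mb):
  cs,_=cv2.findContours(mm,cv2.RETR_EXTERNAL,cv2.CHAIN_APPROX_NONE)
  for k in cs:
    if cv2.contourArea(k)<150: continue
    P=np.array([(R.T@(onz(W,*p[0],.022)-t))[:2] for p in k],np.float32)
    print(k[:,0].min(0),k[:,0].max(0),[np.round(x,4) for x in cv2.minAreaRect(P)])
cv2.imwrite('pics/w7.png',cv2.resize(f[150:400,130:430],(780,600)))
```

```text
t 16.9 pos [0.5353 0.0131 0.1069] yaw 26.76 tilt [ 0.0014 -0.0006] F [ 0.66 -1.51  0.23] w 0.0857 ff 0.0
delta cm [-0.02 -0.28 10.29] turn z -0.004
[255 194] [311 239] [array([ 0.0013, -0.0036]), array([0.0348, 0.0414]), np.float64(1.9157)]
[104 117] [168 183] [array([ 0.056 , -0.1154]), array([0.038 , 0.0431]), np.float64(56.2724)]
[28 74] [ 79 112] [array([ 0.1087, -0.1943]), array([0.0302, 0.0572]), np.float64(14.4009)]
[255 201] [312 239] [array([-0.0013, -0.0035]), array([0.0299, 0.0418]), np.float64(1.8197)]
[104 118] [159 183] [array([ 0.0543, -0.119 ]), array([0.0303, 0.0423]), np.float64(56.34)]
[28 74] [ 65 112] [array([ 0.1105, -0.2018]), array([0.0302, 0.0422]), np.float64(14.2674)]
```

View pics/w7.png

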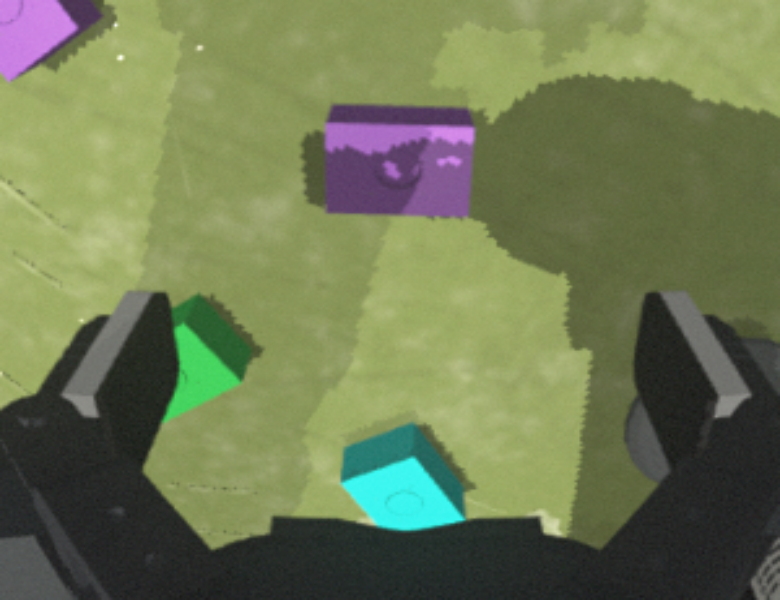

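The pad's top measures 29.9 x 41.8 mm and is centred. The dent is at (398,165) in the crop, and the fingers will come down clear on both sides. Descending to grip it.

Emit:
{"api": "arm_command", "payload": {"steps": [[[-0.1,-0.25,0],[0,0,0.03],-1],[[0,0,2],[0,0,0],-1],[[0,0,2],[0,0,0],-1],[[0,0,2],[0,0,0],-1],[[0,0,2],[0,0,0],-1],[[0,0,1.5],[0,0,0],-1],[[0,0,0.6],[0,0,0],-1],[[0,0,0],[0,0,0],-1],[[0,0,0],[0,0,0],-1],[[0,0,0],[0,0,0],0.1]], "squeeze": 30}}

```text
time: 17.95
tool_pos: [0.5337, 0.0161, 0.0062]
orientation: [[0.905, 0.426, 0.002], [0.426, -0.905, 0.0], [0.002, 0.001, -1.0]]
wrist_force: [-0.7, 0.5, 0.4]
grip_width: 0.0732
finger_force: 0.0
```

Emit:
{"api": "arm_command", "payload": {"steps": [[[0,0,0],[0,0,0],1],[[0,0,0],[0,0,0],1],[[0,0,0],[0,0,0],1],[[0,0,0],[0,0,0],1],[[0,0,0],[0,0,0],1],[[0,0,0],[0,0,0],1],[[0,0,0],[0,0,0],1],[[0,0,0],[0,0,0],1],[[0,0,0],[0,0,0],1],[[0,0,0],[0,0,0],1]]}}

```text
time: 18.95
tool_pos: [0.5335, 0.0161, 0.0059]
orientation: [[0.905, 0.426, 0.001], [0.426, -0.905, -0.0], [0.001, 0.001, -1.0]]
wrist_force: [-0.3, -0.8, 5.9]
grip_width: 0.0415
finger_force: 32.5
```

Emit:
{"api": "arm_command", "payload": {"steps": [[[0,0,-2],[0,0,0],1],[[0,0,-4],[0,0,0],1],[[0,0,-4],[0,0,0],1],[[1.7,-3.8,0],[0,0,0],1],[[1.7,-3.8,0],[0,0,0],1],[[1.7,-3.8,0],[0,0,0],1],[[1.7,-3.8,0],[0,0,0],1],[[1.7,-3.8,0],[0,0,0],1],[[1.7,-3.8,0],[0,0,0],1],[[1.7,-3.8,0],[0,0,0],1]]}}

```text
time: 19.95
tool_pos: [0.5263, 0.3084, 0.1043]
orientation: [[0.905, 0.426, -0.001], [0.426, -0.905, -0.001], [-0.002, 0.0, -1.0]]
wrist_force: [-0.0, -0.6, -0.5]
grip_width: 0.0414
finger_force: 31.9
```

Emit:
{"api": "arm_command", "payload": {"steps": [[[1.7,-3.8,0],[0,0,0],1],[[1.7,-3.8,0],[0,0,0],1],[[1.7,-3.7,0],[0,0,0],1],[[0,0,0],[0,0,0],1],[[0,0,0],[0,0,0],1],[[0,0,0],[0,0,0],1],[[0,0,0],[0,0,0],1],[[0,0,0],[0,0,0],1],[[0,0,0],[0,0,0],1],[[0,0,0],[0,0,0],1]]}}

```text
time: 20.95
tool_pos: [0.5254, 0.4308, 0.1054]
orientation: [[0.905, 0.425, 0.0], [0.425, -0.905, -0.0], [0.0, 0.0, -1.0]]
wrist_force: [-0.6, 0.3, -0.0]
grip_width: 0.041
finger_force: 31.9
```

Run:
```python
from h import *
delta([.527,.431,.010],20)
W=cam('wrist');f=W['frame'];cv2.imwrite('raw_w8.png',f)
t=manip.get_obs()['tool_pos']; print(proj(W,[t[0],t[1],.003])*1.4)
cv2.imwrite('pics/w8.png',cv2.resize(f,(784,588)))
```

```text
t 20.95 pos [0.5254 0.4308 0.1054] yaw 25.15 tilt [ 0.0003 -0.0001] F [-0.65  0.31 -0.02] w 0.041 ff 31.9
delta cm [0.15 0.04 9.54] turn z 0.09
[401.97616633 295.91377936]
```

View pics/w8.png

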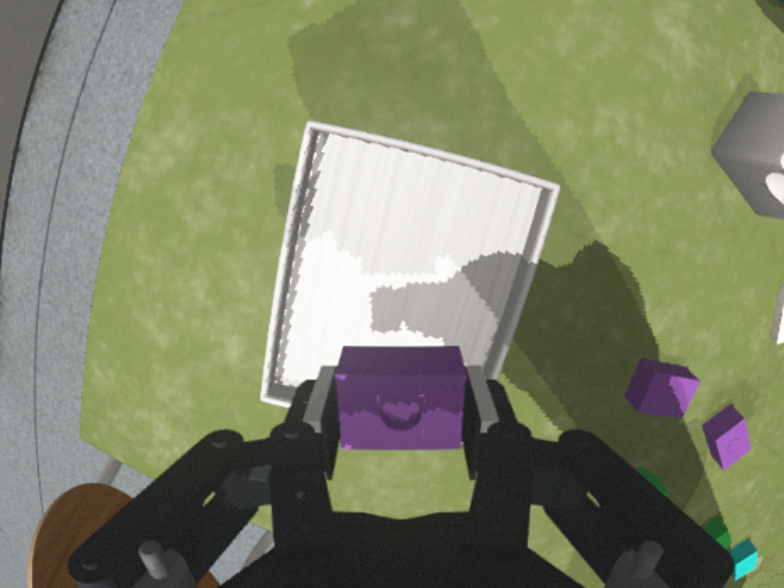

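The point under the pad (402,296) lies inside the tray, close to its centre at (410,265). Lowering the pad.

Emit:
{"api": "arm_command", "payload": {"steps": [[[0.5,0,1],[0,0,0.1],1],[[0.3,0,2],[0,0,0.1],1],[[0,0,2],[0,0,0.08],1],[[0,0,2],[0,0,0],1],[[0,0,1.5],[0,0,0],1],[[0,0,0.6],[0,0,0],1],[[0,0,0.3],[0,0,0],1],[[0,0,0],[0,0,0],1],[[0,0,0],[0,0,0],1],[[0,0,0],[0,0,0],1]]}}

```text
time: 22.0
tool_pos: [0.5331, 0.4352, 0.0124]
orientation: [[0.987, 0.159, 0.002], [0.159, -0.987, 0.001], [0.002, -0.001, -1.0]]
wrist_force: [-0.2, -0.0, 0.3]
grip_width: 0.0412
finger_force: 31.9
```

Emit:
{"api": "arm_command", "payload": {"steps": [[[0,0,0.2],[0,0,0],1],[[0,0,0.1],[0,0,0],1],[[0,0,0],[0,0,0],1],[[0,0,0],[0,0,0],-0.3],[[0,0,0],[0,0,0],-0.3],[[0,0,0],[0,0,0],-0.3],[[0,0,-0.5],[0,0,0],-0.3],[[0,0,-2],[0,0,0],-0.3],[[0,0,-3],[0,0,0],-0.3],[[0,0,-4],[0,0,0],-0.3]]}}

```text
time: 23.0
tool_pos: [0.5314, 0.4336, 0.1037]
orientation: [[0.987, 0.159, -0.002], [0.159, -0.987, -0.002], [-0.003, 0.002, -1.0]]
wrist_force: [0.4, 0.0, -0.2]
grip_width: 0.0555
finger_force: 0.0
```

Emit:
{"api": "arm_command", "payload": {"steps": [[[0,0,-2],[0,0,0],-1],[[-4,0,0],[0,0,0],-1],[[-4,0,0],[0,0,0],-1],[[0,0,0],[0,0,0],-1],[[0,0,0],[0,0,0],-1],[[0,0,0],[0,0,0],-1],[[0,0,0],[0,0,0],-1],[[0,0,0],[0,0,0],-1],[[0,0,0],[0,0,0],-1],[[0,0,0],[0,0,0],-1]]}}

```text
time: 24.0
tool_pos: [0.4538, 0.4217, 0.123]
orientation: [[0.987, 0.159, -0.0], [0.159, -0.987, 0.0], [-0.0, -0.0, -1.0]]
wrist_force: [0.6, 1.5, -0.3]
grip_width: 0.0857
finger_force: 0.0
```

Run:
```python
from h import *
delta([.5,.4,.2])
W=cam('wrist');f=W['frame']
h=cv2.cvtColor(f,cv2.COLOR_BGR2HSV);m=cv2.inRange(h,(130,60,60),(155,255,255))
cs,_=cv2.findContours(m,cv2.RETR_EXTERNAL,cv2.CHAIN_APPROX_NONE)
for k in cs:
    if cv2.contourArea(k)<150: continue
    M=cv2.moments(k);p=(M['m10']/M['m00'],M['m01']/M['m00']);print(np.round(p),onz(W,*p,.022).round(3))
T=cam('top')
for p in([.482,-.150,.119],): print(proj(T,p))
h=cv2.cvtColor(T['frame'],cv2.COLOR_BGR2HSV);m=cv2.inRange(h,(130,60,60),(155,255,255))
cs,_=cv2.findContours(m,cv2.RETR_EXTERNAL,cv2.CHAIN_APPROX_NONE)
for k in cs:
    if cv2.contourArea(k)>50: print('top',onz(T,*k[:,0].mean(0),.022).round(3))
a=cv2.absdiff(T['frame'],cv2.imread('raw_top.png'))[205:265,345:400].max(2); print('tester diff>60 px',(a>60).sum())
```

```text
t 24.0 pos [0.4538 0.4217 0.123 ] yaw 9.12 tilt [-0.0002  0.0001] F [ 0.65  1.47 -0.3 ] w 0.0857 ff 0.0
delta cm [ 4.21  2.88 -7.7 ] turn z None
[552. 177.] [0.531 0.169 0.022]
[497. 146.] [0.542 0.252 0.022]
[286. 110.] [0.531 0.436 0.022]
[375.9229992  234.14261197]
top [0.529 0.433 0.022]
top [0.528 0.143 0.022]
top [0.541 0.242 0.022]
tester diff>60 px 0
```

```bash
python3 -c "
from plant import manip
print(manip.hand_in())"
```

```text
the job is handed in; nothing more can be done
None
```

I handed the job in after 24 s of robot time: the first pad I tested, at about (0.534, 0.016), kept a clear dent under about 12 N, so I laid it in the scrap tray without testing the other two, and camera checks show the tester back in its rest and the other two pads where they started; the verdict was not shown, and I didn't measure the dent depth directly.

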